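# Dock the rock specimen for imaging

## Task

Lift the blue cover off the rock specimen by its white grip and set it down, without dropping it, upright in the middle of the black rubber mat. Then slide the cradle with the rock across the bench, without lifting it, so that it lies flat along the aluminium side rail, and push it along the rail until it presses the red sprung end plate about halfway in; do not ram it. Let go and leave the cradle along the rail, still resting against the red plate, with everything else on the bench left where it was.

Things in the scene. Friction and masses are not known exactly. Their poses are not given: they have to be found in the camera images.
- cradle: Heavy loose wooden block, 130 (own x) x 165 (own y) x 30 mm high, 0.45 to 0.75 kg, with a brown rock slab 92 x 120 mm fixed on top, rising to 44 mm. Too wide to grasp. Origin: centre of its underside, on the bench. Own x starts within 27 degrees of the dock's x. Bench friction on it: 2 to 6 N, more if the pusher bears down on it.
- cover: Loose blue rigid cover (upturned tray), 112 (own x) x 140 (own y) mm, 0.18 to 0.27 kg, over the rock, rim on the cradle. Origin: centre of the rim plane, 30 mm above the bench at the start. Walls 30 mm deep, top face 34 mm above the origin; white grip: a rib on its middle, 14 mm thick (own x), 90 mm long (own y), 34 to 68 mm above the origin. Raise it over 20 mm to clear the rock.
- mat: Black rubber mat fixed to the bench, 200 x 200 x 4 mm. Origin: centre of its underside (bench level).
- dock: Fixed aluminium housing, 130 mm wide, 42 mm high, that carries the sprung red end plate. Origin on the bench, in front (-x) of the housing. +x: the direction in which the cradle is pushed to the plate; +y: to the left of that, towards the rail.
- stop_zone (a point): Same point and axes as the dock's origin. Red plate: 100 mm wide, 38 mm high, square to dock x, centred on dock y = 0. Its setting differs every time and is NOT reported: its untouched front face is anywhere from dock x = -40 mm to 0; feel for it. It yields to +x by up to 12 mm, 1.0 N per mm (plus 1.2 N per 10 mm/s), then is solid; let go, it pushes the cradle back some mm until friction holds.
- rail: Straight aluminium side rail fixed to the bench, parallel to dock x, 34 mm high, 20 mm thick; same origin and axes as the dock. Its guiding face, looking to -y, is at y = +82.5 mm, from x = -290 to +10 mm: a cradle flush on it has its origin at dock y = 0.
- mug: Bystander, loose: mint enamel mug, 80 mm across, 80 mm high. Origin: centre of its underside. Leave it where it is.
- camera: Bystander, loose: black camera, 110 x 75 x 70 mm. Origin: centre of its underside. Leave it where it is.
- eyebolt: Bystander, loose: brass eye bolt, 40 mm across, 53 mm high. Origin: centre of its underside. Leave it where it is.
- scale_block: Bystander, loose: green stepped colour-scale block, 72 x 50 x 26 mm. Origin: centre of its underside. Leave it where it is.
- rock_lump: Bystander, loose: brown rock lump, 76 mm across, 44 mm high. Origin: centre of its underside. Leave it where it is.
- jar: Bystander, loose: amber jar with black lid, 60 mm across, 80 mm high. Origin: centre of its underside. Leave it where it is.
- timber: Bystander, loose: pale timber offcut, 100 x 50 x 45 mm. Origin: centre of its underside. Leave it where it is.
Things that resemble listed ones, but are neither listed nor needed, are in the scene too. What is shaped like the cradle but turquoise is not meant.

How it is judged:
By the outcome, as a careful person would: the job done as asked, in the order asked, and still so for the second after the job is handed in, with the robot touching nothing.
It also fails if it takes over 72 s, if anything falls off the work surface, if the arm or the gripper's body presses on something with over 40 N, if the wrist force passes 120 N, or if a joint passes its speed limit or range.

## Robot

A 6-joint arm with a two-finger parallel gripper is mounted at the origin on the work surface. World frame = base frame: x ahead of the robot, y to its left, z up, the work surface at z = 0. Lengths are in m, angles in degrees, forces in N, time in s.
With the tool pointing down it reaches from about 0.25 to 0.85 m from the base axis. Payload 12.5 kg.
Tool frame: the origin (TCP) lies midway between the tips of the shut fingers; the grasp point (between the pads) lies 19 mm behind it (ctrl.grasp_offset is the distance from the TCP to the grasp point, in m); z points along the fingers, y is the line along which they close (so a half turn about z gives the same grasp; the last joint's range is limited). The gripper opens to 93 mm and grips with 3 to 60 N. Pads are 15 mm wide; open, the fingers measure 128 mm over their backs; the gripper's body (75 mm by 188 mm) begins 65 mm behind the grasp point.
Start: joints at [-71.024, 20.094, 94.641, -0, 65.266, -4.847], TCP at [0.222, -0.503, 0.219] pointing down, gripper open.
Joint ranges: [-157.81, 157.81], [-45, 120.19], [0.68, 151.7], [-89.99, 269.99], [4.06, 180], [-164.3, 164.3]. Speed limits (degrees/s): [127.2, 127.2, 159.86, 180, 180, 180].

## Interface

Orientations are given as [roll, pitch, yaw] about the fixed x, y, z axes, in that order (R = Rz(yaw) Ry(pitch) Rx(roll)).
In Python, from cell import ctrl gives the robot as it stands.
- The arm moves only by the tool jog_arm, never from a script. Its argument "rows" is one flat list of numbers, 7 for each row, row after row: the shift along the tool's x, y, z scaled (see below), then the turn, a rotation vector about the tool's x, y, z scaled (see below), then the opening, from 0 (shut) to 1 (fully open). A call has 1 to 12 rows; each row is the pose to reach, as a shift and turn from the pose commanded when the call began, along the tool's axes at that moment, turning the shorter way round; what a row does not reach only later rows make up. The controller multiplies each number of a shift by 800 mm and each number of a turn by pi rad. A row lasts 1/8 s, in which the tool goes at most 62.5 mm and 10.7 degrees, less where a joint would pass 70% of its speed; a pose out of reach is approached as far as the arm can. A call with a number of a shift or a turn outside -1 to 1 is refused whole. A call with a gripper value outside its range is refused whole. The fingers move at their own pace and stop on an object; "grip_force" is the grip in N (left out, the last holds). Time passes only in rows, so rows that repeat a pose let the fingers close. It gives the time, the measured TCP pose, the force, the opening and the grip force at its end, in the units of the state.
- ctrl.sense(): the state, without advancing time (a new reading comes with each control period).
- ctrl.get_image(name): name is "scene" or "top" or "wrist"; returns the picture (400x640x3 uint8, red, green, blue); there is no depth.
- ctrl.camera_params(name): a dict with "mtx" (3x3 intrinsics, pixels), "k1" (the pictures are not rectified: a ray, as slopes to the right and down, at radius r is drawn at 1 + k1 r^2 times it, then the intrinsics apply), "cam_to_world" (4x4, takes a point from camera to world coordinates). Camera axes: x right, y up, looking along -z (the intrinsics and any distortion apply to the point x, -y, -z); pixel columns grow to the right and rows downward; lengths in m; the calibration is good to about 2 mm. A picture is of the moment at which its call begins: read the wrist's pose just before it. camera_params takes no time and is no camera call; for the wrist camera it gives the pose at the moment of the call.
- ctrl.job_done(): hands the job in; it is judged then, once.
Trained networks look in the newest picture that a camera, given by its name, has taken for a name from the list of things; names that differ only in an ending like _2 or _b are one class to them, and where a whole thing is asked for, a point or a joint stands for the part that bears it (a point fixed in the world has none). Each returns a list of dicts, best first, with "p" (0 to 1); they miss things now and then, are a little off and sometimes report something else, mostly with a low value. They report only what shows in the picture. A call takes as long as a camera call. They do not tell look-alikes from the thing itself.
- ctrl.spot_in(camera, target): "extent" ([centre column, centre row, width, height] in pixels, round what is visible of it).
- ctrl.regions_of(camera, target): "region" (400x640 bool, what is visible of it) and "extent" ([centre column, centre row, width, height] in pixels, round what is visible of it).
- ctrl.mark_of(camera, target): "position" ([column, row] in pixels: a listed point, or the origin of a listed thing).
The state is a dict: "time": time; "q": joint angles; "qvel": joint speeds; "effort": joint torques, N m; "ee_pos": TCP position; "tcp_rot": TCP orientation; "contact_force": force on the tool from outside, world axes, zero at the start; "ft_torque": the same for the moment, N m; "grip_width": opening from 0.0 (shut) to 1.0 (fully open); "grasp_force": force on a finger pad.
Only numpy, scipy, OpenCV 4.12 (cv2) and the standard library are available. Lean on these libraries where they do the work, as an engineer would, in place of code of your own. Each camera call takes 0.05 s, during which the arm holds its last target. There are 200 camera calls.

## Working session

There is one attempt and no reset: what is moved stays moved. The work goes in short steps, Python scripts to look and compute and a tool call to move; the robot and the scene stay as the last step left them, time stands still between calls to the robot, and variables do not carry over. Pictures are saved under pics/ and viewed, at most 10 in all, crops included, and the job is handed in when it is done.

Besides the shell and the picture viewer there is one more tool, called after "Emit:" as name(argument=value, ...) on one line, values as JSON. jog_arm: Moves the arm, as the interface text tells. Shifts and turns lie within -1 to 1; 1 stands for 800 mm of shift or pi rad of turn. Its arguments: {"type":"object","properties":{"rows":{"type":"array"},"grip_force":{"type":"number"}},"required":["rows"]}

```bash
mkdir -p pics; ls
python3 - <<'E'
from cell import ctrl
import cv2,numpy as np
for c in ("scene","top"):
    im=ctrl.get_image(c); cv2.imwrite(f"pics/{c}0.png",im[:,:,::-1])
    p=ctrl.camera_params(c); print(c,p["mtx"].round(1).tolist(),p["k1"],p["cam_to_world"].round(3).tolist())
for n in "cradle cover mat dock stop_zone rail mug camera eyebolt scale_block rock_lump jar timber".split():
    try:
        r=ctrl.mark_of("top",n); print(n,[(np.round(d["position"],1).tolist(),round(d["p"],2)) for d in r[:3]])
    except Exception as e: print(n,e)
s=ctrl.sense();print(s["time"],s["ee_pos"],s["tcp_rot"],s["contact_force"])
E
```

```text
pics
scene [[511.3, 0.0, 315.4], [0.0, 511.3, 204.3], [0.0, 0.0, 1.0]] 0.023813183629749816 [[0.587, -0.583, 0.561, 1.398], [0.809, 0.41, -0.421, -0.66], [0.015, 0.701, 0.713, 1.223], [0.0, 0.0, 0.0, 1.0]]
top [[453.8, 0.0, 309.1], [0.0, 453.8, 202.4], [0.0, 0.0, 1.0]] -0.05063339179295894 [[0.016, 0.995, -0.094, 0.356], [-1.0, 0.016, 0.002, 0.044], [0.003, 0.094, 0.996, 1.242], [0.0, 0.0, 0.0, 1.0]]
cradle [([190.2, 296.7], 0.57), ([207.8, 224.2], 0.56), ([181.3, 201.6], 0.15)]
cover [([340.9, 179.7], 0.93), ([373.9, 109.4], 0.6)]
mat [([456.7, 197.4], 0.87)]
dock [([294.1, 105.7], 0.79), ([457.2, 200.2], 0.68), ([206.4, 224.1], 0.43)]
stop_zone [([290.1, 103.5], 0.73), ([396.2, 139.2], 0.58)]
rail []
mug [([201.9, 138.1], 0.83)]
camera [([374.2, 108.1], 0.77)]
eyebolt [([398.9, 139.5], 0.66)]
scale_block [([179.1, 204.7], 0.63)]
rock_lump [([435.7, 117.6], 0.72)]
jar []
timber [([208.3, 221.9], 0.85)]
0.75 [ 0.22215821 -0.50312335  0.21865526] [1.79998223e+02 1.83925030e-04 2.38231666e+01] [-0.02009635  1.95234718 -0.34750446]
```

View pics/top0.png

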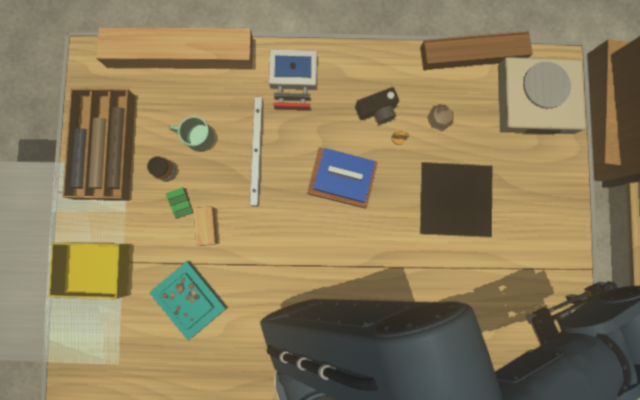

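View pics/scene0.png

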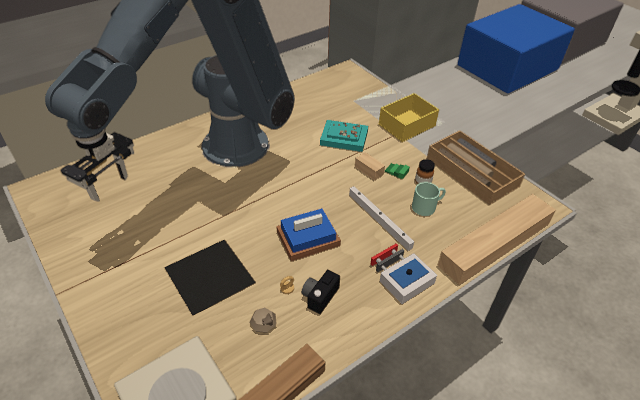

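The top view shows the blue cover with its white grip on the brown cradle at (343,178). The turquoise look-alike is at (190,300), so the cradle is the brown one at (343,178). The rail runs from (258,97) to (254,206), the red plate is at (292,104), and the mat is at (456,200). I'll confirm with an enlarged crop while measuring.

```bash
cat > h.py <<'E'
from cell import ctrl
import numpy as np, cv2
from scipy.spatial.transform import Rotation as R
def ray(p,uv):
    uv=np.atleast_2d(np.float64(uv)); d=np.array([p["k1"],0,0,0,0.])
    n=cv2.undistortPoints(uv[:,None],p["mtx"],d)[:,0]
    T=p["cam_to_world"]; v=np.c_[n[:,0],-n[:,1],-np.ones(len(n))]@T[:3,:3].T
    return T[:3,3],v
def px2w(p,uv,z):
    o,v=ray(p,uv); return o+v*((z-o[2])/v[:,2])[:,None]
def w2px(p,X):
    T=np.linalg.inv(p["cam_to_world"]); c=np.atleast_2d(X)@T[:3,:3].T+T[:3,3]
    n=c[:,:2]/-c[:,2:]; n[:,1]*=-1; r2=(n**2).sum(1,keepdims=True)
    n=n*(1+p["k1"]*r2); return n@p["mtx"][:2,:2].T+p["mtx"][:2,2]
def shape(p,mask,z):
    """min-area rect in world of biggest blob at height z: centre, size, angle"""
    cs,_=cv2.findContours(mask.astype(np.uint8),cv2.RETR_EXTERNAL,cv2.CHAIN_APPROX_NONE)
    c=max(cs,key=cv2.contourArea)[:,0]; w=px2w(p,c,z)[:,:2]
    r=cv2.minAreaRect((w*1000).astype(np.float32)); return np.round(r[0],1),np.round(r[1],1),round(r[2],2)
def tool(s,dx):
    "world shift (m) -> tool units"
    return R.from_euler("xyz",s["tcp_rot"],degrees=True).inv().apply(dx)/0.8
E
python3 - <<'E'
from h import *
im=cv2.imread("pics/top0.png"); p=ctrl.camera_params("top")
cv2.imwrite("pics/crop0.png",cv2.resize(im[80:220,240:420],None,fx=4,fy=4,interpolation=cv2.INTER_CUBIC))
hsv=cv2.cvtColor(im,cv2.COLOR_BGR2HSV); H,S,V=[hsv[:,:,i].astype(int) for i in range(3)]
def roi(m,a,b,c,d):
    o=np.zeros_like(m); o[c:d,a:b]=m[c:d,a:b]; return o
blue=roi((H>100)&(H<130)&(S>120),300,390,135,215)
print("cover",shape(p,blue,.064))
print("grip",shape(p,roi((S<70)&(V>150),310,380,150,200),.098))
print("mat",shape(p,roi(V<60,410,500,150,245),.004))
print("rail",shape(p,roi((S<75)&(V>130),240,275,90,215),.034))
print("red",shape(p,roi(((H<8)|(H>172))&(S>150)&(V>110),265,320,85,115),.038))
print("housing",shape(p,roi((S<60)&(V>120),260,322,44,92),.042))
for n,z,u in (("eyebolt",.03,(400,138)),("cam",.03,(377,103)),("lump",.02,(441,116)),("timber",.045,(206,226)),("cradle corners",.03,[(320,148),(378,160),(367,207),(309,194)])): print(n,px2w(p,u,z).round(3).tolist())
E
```

```text
cover (array([542.1, -49.2]), array([132.8, 107.2]), 76.22)
grip (array([544. , -49.1]), array([90.3, 14.3]), 76.02)Traceback (most recent call last):
  File "<stdin>", line 10, in <module>
  File "h.py", line 18, in shape
    c=max(cs,key=cv2.contourArea)[:,0]; w=px2w(p,c,z)[:,:2]
      ~~~^^^^^^^^^^^^^^^^^^^^^^^^
ValueError: max() iterable argument is empty
```

View pics/crop0.png

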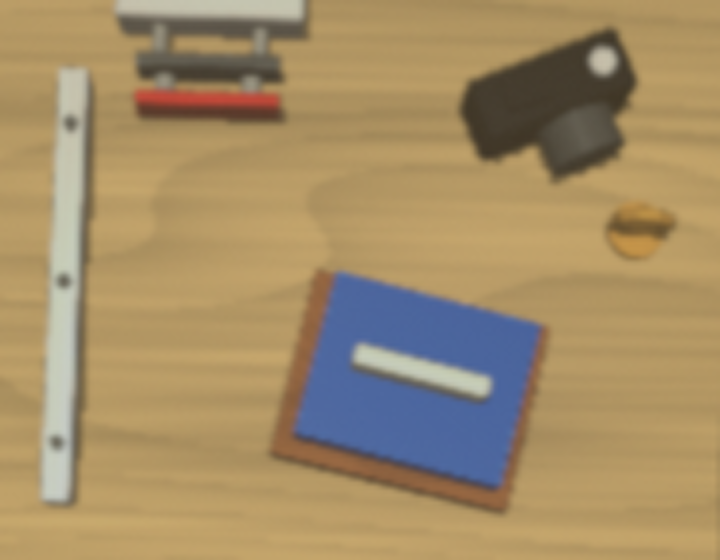

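The crop confirms it: a brown wooden cradle with the blue cover, and a white rib centred at about (345,173) in the full picture. The eye bolt is at (400,138) and the camera at (378,103), both off to the right.

Run:
```python
from h import *
im=cv2.imread("pics/top0.png"); p=ctrl.camera_params("top")
hsv=cv2.cvtColor(im,cv2.COLOR_BGR2HSV); H,S,V=[hsv[:,:,i].astype(int) for i in range(3)]
def roi(m,a,b,c,d):
    o=np.zeros_like(m); o[c:d,a:b]=m[c:d,a:b]; return o
def t(n,*a):
    try: print(n,shape(p,*a))
    except Exception as e: print(n,e)
print(im[200,456],im[150,257],im[103,292],im[200,257])
t("mat",roi(V<90,410,500,150,245),.004)
t("rail",roi((S<75)&(V>130),240,275,90,215),.034)
t("red",roi(((H<8)|(H>172))&(S>130)&(V>100),265,320,85,115),.038)
t("housing",roi((S<60)&(V>120),260,322,44,92),.042)
for n,z,u in (("eyebolt",.03,(400,138)),("cam",.03,(377,103)),("lump",.02,(441,116)),("timber",.045,(206,226)),("cradle corners",.03,[(320,148),(378,160),(367,207),(309,194)])): print(n,px2w(p,u,z).round(3).tolist())
s=ctrl.sense()
Rt=R.from_euler("xyz",s["tcp_rot"],degrees=True)
print(Rt.as_matrix().round(3).tolist())
w=ctrl.camera_params("wrist")["cam_to_world"]; print("wristcam in tool",Rt.inv().apply(w[:3,3]-s["ee_pos"]).round(3),(Rt.inv().as_matrix()@w[:3,:3]).round(2).tolist())
```

```text
[42 55 62] [131 144 144] [ 66  93 184] [146 159 162]
mat (array([ 488.6, -364.4]), array([195.8, 195. ]), 88.26)
rail (array([609.4, 188.7]), array([ 22.4, 298.1]), 88.81)
red (array([735.7,  93.5]), array([11.2, 95.5]), 0.89)
housing (array([841.9,  92.1]), array([128.7,  99.5]), 89.13)
eyebolt [[0.651, -0.204, 0.03]]
cam [[0.748, -0.141, 0.03]]
lump [[0.718, -0.321, 0.02]]
timber [[0.402, 0.313, 0.045]]
cradle corners [[0.619, 0.014, 0.03], [0.589, -0.144, 0.03], [0.46, -0.114, 0.03], [0.493, 0.042, 0.03]]
[[0.915, 0.404, 0.0], [0.404, -0.915, -0.0], [-0.0, 0.0, -1.0]]
wristcam in tool [ 0.064 -0.001 -0.165] [[-0.0, 0.97, 0.24], [1.0, 0.0, 0.0], [0.0, 0.24, -0.97]]
```

Emit:
jog_arm(rows=[0.596, -0.357, 0.036, 0, 0, -0.29, 1, 0.596, -0.357, 0.036, 0, 0, -0.29, 1, 0.596, -0.357, 0.036, 0, 0, -0.29, 1, 0.596, -0.357, 0.036, 0, 0, -0.29, 1, 0.596, -0.357, 0.036, 0, 0, -0.29, 1, 0.596, -0.357, 0.036, 0, 0, -0.29, 1, 0.596, -0.357, 0.036, 0, 0, -0.29, 1, 0.596, -0.357, 0.036, 0, 0, -0.29, 1, 0.596, -0.357, 0.036, 0, 0, -0.29, 1, 0.596, -0.357, 0.036, 0, 0, -0.29, 1, 0.596, -0.357, 0.036, 0, 0, -0.29, 1, 0.596, -0.357, 0.036, 0, 0, -0.29, 1], grip_force=25)

```text
time: 2.25
ee_pos: [0.5426, -0.0503, 0.19]
tcp_rot: [180.0, 0.0, 75.9]
contact_force: [-1.1, -0.5, 0.5]
grip_width: 1.002
grasp_force: 0.0
```

Run:
```python
from h import *
p=ctrl.camera_params("wrist"); s=ctrl.sense(); im=ctrl.get_image("wrist")[:,:,::-1].copy(); cv2.imwrite("pics/w1.png",im)
hsv=cv2.cvtColor(im,cv2.COLOR_BGR2HSV); H,S,V=[hsv[:,:,i].astype(int) for i in range(3)]
print(s["time"],s["ee_pos"],s["tcp_rot"],s["contact_force"])
blue=(H>100)&(H<130)&(S>120)
print(shape(p,blue,.064))
n,l,st,c=cv2.connectedComponentsWithStats(((S<70)&(V>140)).astype(np.uint8))
for i in range(1,n):
    if st[i,4]>1500: print(st[i],shape(p,l==i,.098))
```

```text
2.25 [ 0.54255408 -0.05026383  0.18997914] [1.79997632e+02 4.64202288e-03 7.59426525e+01] [-1.08021272 -0.51335459  0.46218434]
(array([541. , -47.3]), array([137.6, 110.3]), 75.9)
[ 543    0   97   53 2366] (array([785.3,  46.6]), array([39.2, 74.2]), 89.06)
```

View pics/w1.png

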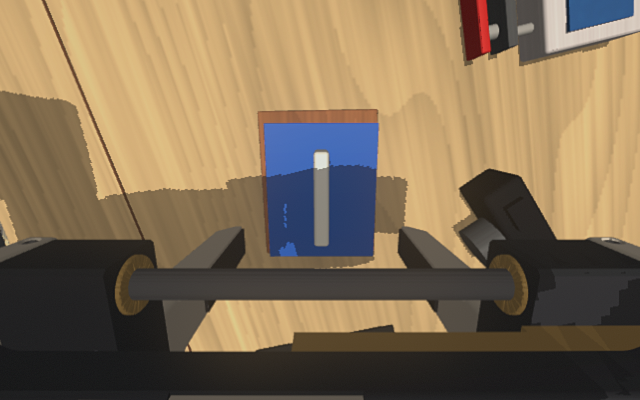

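The wrist view shows the white rib from (321,152) to (321,246), between the open fingers and aligned with them. I'll go down and grip.

Emit:
jog_arm(rows=[0.002, -0.0026, 0.05, 0, 0, 0, 1, 0.002, -0.0026, 0.1, 0, 0, 0, 1, 0.002, -0.0026, 0.13, 0, 0, 0, 1, 0.002, -0.0026, 0.145, 0, 0, 0, 1, 0.002, -0.0026, 0.151, 0, 0, 0, 1, 0.002, -0.0026, 0.151, 0, 0, 0, 1, 0.002, -0.0026, 0.151, 0, 0, 0, 0, 0.002, -0.0026, 0.151, 0, 0, 0, 0, 0.002, -0.0026, 0.151, 0, 0, 0, 0, 0.002, -0.0026, 0.151, 0, 0, 0, 0, 0.002, -0.0026, 0.151, 0, 0, 0, 0, 0.002, -0.0026, 0.151, 0, 0, 0, 0], grip_force=25)

```text
time: 3.8
ee_pos: [0.5413, -0.0472, 0.069]
tcp_rot: [-180.0, -0.0, 76.0]
contact_force: [0.6, 0.2, 0.2]
grip_width: 0.403
grasp_force: 0.0
```

Still closing; hold longer.

Emit:
jog_arm(rows=[0, 0, 0, 0, 0, 0, 0, 0, 0, 0, 0, 0, 0, 0, 0, 0, 0, 0, 0, 0, 0, 0, 0, 0, 0, 0, 0, 0, 0, 0, 0, 0, 0, 0, 0, 0, 0, 0, 0, 0, 0, 0], grip_force=25)

```text
time: 4.55
ee_pos: [0.5414, -0.0472, 0.0691]
tcp_rot: [180.0, -0.0, 76.0]
contact_force: [0.6, -0.0, -0.4]
grip_width: 0.149
grasp_force: 25.0
```

Emit:
jog_arm(rows=[0, 0, -0.01, 0, 0, 0, 0, 0, 0, -0.03, 0, 0, 0, 0, 0, 0, -0.06, 0, 0, 0, 0, 0, 0, -0.1, 0, 0, 0, 0, -0.03, 0.002, -0.1, 0, 0, -0.01, 0, -0.09, 0.007, -0.1, 0, 0, -0.02, 0, -0.15, 0.012, -0.1, 0, 0, -0.03, 0, -0.21, 0.017, -0.1, 0, 0, -0.04, 0, -0.27, 0.022, -0.1, 0, 0, -0.05, 0, -0.33, 0.026, -0.1, 0, 0, -0.06, 0, -0.38, 0.03, -0.1, 0, 0, -0.07, 0, -0.401, 0.032, -0.1, 0, 0, -0.072, 0])

```text
time: 6.05
ee_pos: [0.4882, -0.3664, 0.1499]
tcp_rot: [180.0, 0.0, 88.9]
contact_force: [-0.1, 0.9, -1.8]
grip_width: 0.15
grasp_force: 25.0
```

Run:
```python
from h import *
s=ctrl.sense(); p=ctrl.camera_params("wrist"); print(s["ee_pos"],s["tcp_rot"],s["contact_force"],s["grip_width"])
im=ctrl.get_image("wrist")[:,:,::-1].copy(); t=ctrl.get_image("top")[:,:,::-1].copy()
cv2.imwrite("pics/w2.png",np.vstack([im[:,:],t[60:260]])); cv2.imwrite("pics/t2.png",t)
```

```text
[ 0.48819779 -0.36643031  0.14991762] [1.79968684e+02 2.84313414e-02 8.88939596e+01] [-0.12617831  0.87967759 -1.75888512] 0.14995959972827566
```

View pics/w2.png

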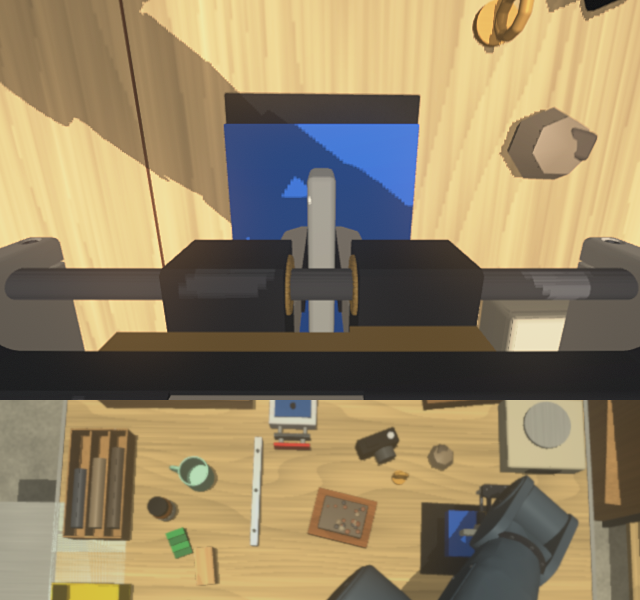

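The cover hangs level over the mat, with mat visible past its far edge at row 95. In the top view the cradle, now uncovered, shows its rock at about (343,180). I'll lower it.

Emit:
jog_arm(rows=[0, 0, 0.04, 0, 0, 0, 0, 0, 0, 0.08, 0, 0, 0, 0, 0, 0, 0.11, 0, 0, 0, 0, 0, 0, 0.125, 0, 0, 0, 0, 0, 0, 0.13, 0, 0, 0, 0, 0, 0, 0.1325, 0, 0, 0, 0, 0, 0, 0.134, 0, 0, 0, 0, 0, 0, 0.134, 0, 0, 0, 0])

```text
time: 7.15
ee_pos: [0.4891, -0.3648, 0.043]
tcp_rot: [179.9, 0.0, 89.0]
contact_force: [-1.3, 2.5, 6.3]
grip_width: 0.148
grasp_force: 25.0
```

Emit:
jog_arm(rows=[0, 0, 0, 0, 0, 0, 0.3, 0, 0, 0, 0, 0, 0, 0.45, 0, 0, 0, 0, 0, 0, 0.6, 0, 0, 0, 0, 0, 0, 0.6, 0, 0, -0.02, 0, 0, 0, 0.8, 0, 0, -0.06, 0, 0, 0, 1, 0, 0, -0.12, 0, 0, 0, 1, 0, 0, -0.18, 0, 0, 0, 1, 0, 0, -0.2, 0, 0, 0, 1])

```text
time: 8.28
ee_pos: [0.4896, -0.3654, 0.206]
tcp_rot: [179.8, 0.2, 89.0]
contact_force: [-0.2, 0.3, -1.4]
grip_width: 0.997
grasp_force: 0.0
```

Run:
```python
from h import *
s=ctrl.sense(); p=ctrl.camera_params("wrist"); im=ctrl.get_image("wrist")[:,:,::-1].copy(); cv2.imwrite("pics/w3.png",im)
hsv=cv2.cvtColor(im,cv2.COLOR_BGR2HSV); H,S,V=[hsv[:,:,i].astype(int) for i in range(3)]
print(s["ee_pos"],s["contact_force"],"cover",shape(p,(H>100)&(H<130)&(S>120),.038))
p=ctrl.camera_params("top"); im=cv2.imread("pics/t2.png")
hsv=cv2.cvtColor(im,cv2.COLOR_BGR2HSV); H,S,V=[hsv[:,:,i].astype(int) for i in range(3)]
print(np.int32(hsv[160,318]),hsv[205,363],hsv[150,300])
# cradle: model fit of top outline via colour mask
m=np.zeros_like(S,bool); m[140:215,300:390]=((H<13)&(S>70)|(V<130)&(S<130))[140:215,300:390]
m=cv2.morphologyEx(m.astype(np.uint8),cv2.MORPH_CLOSE,np.ones((9,9)))
print("cradle",shape(p,m,.03))
```

```text
[ 0.48955489 -0.36536925  0.20599075] [-0.15665841  0.33225736 -1.43536916] cover (array([ 487.3, -364.8]), array([138.3, 112. ]), 88.92)
[ 14 148 158] [ 14 150 160] [ 19 115 208]
cradle (array([532.1, -46. ]), array([120.8, 113.8]), 76.87)
```

View pics/w3.png

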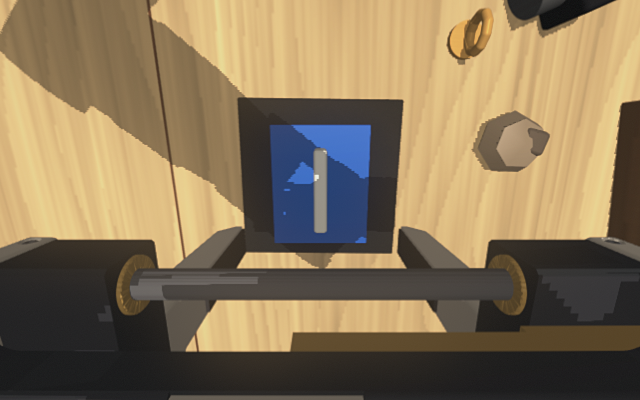

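The cover stands upright in the middle of the mat: mat columns 240–402, cover columns 271–371. Next I move to the right side of the cradle.

Emit:
jog_arm(rows=[0.26, 0.026, 0, 0, 0, 0.072, 1, 0.26, 0.026, 0, 0, 0, 0.072, 1, 0.26, 0.026, 0, 0, 0, 0.072, 1, 0.26, 0.026, 0, 0, 0, 0.072, 1, 0.26, 0.026, 0, 0, 0, 0.072, 1])

```text
time: 8.95
ee_pos: [0.5129, -0.1557, 0.2011]
tcp_rot: [-179.9, -0.0, 76.2]
contact_force: [-0.4, -0.3, 0.8]
grip_width: 0.998
grasp_force: 0.0
```

Run:
```python
from h import *
p=ctrl.camera_params("wrist");s=ctrl.sense();  im=ctrl.get_image("wrist")[:,:,::-1].copy()
r=ctrl.regions_of("wrist","cradle")
print(s["ee_pos"],s["tcp_rot"])
for d in r[:2]:
    print(d["p"],d["extent"],shape(p,d["region"],.03))
    cv2.drawContours(im,cv2.findContours(d["region"].astype(np.uint8),0,1)[0],-1,(0,0,255),1)
cv2.imwrite("pics/w4.png",im)
```

```text
[ 0.51291426 -0.15568494  0.20110996] [-1.79915064e+02 -1.45700701e-02  7.61549351e+01]
0.82 [320.9, 81.1, 121.0, 162.2] (array([539.2, -46.6]), array([164.5, 128.9]), 77.01)
```

View pics/w4.png

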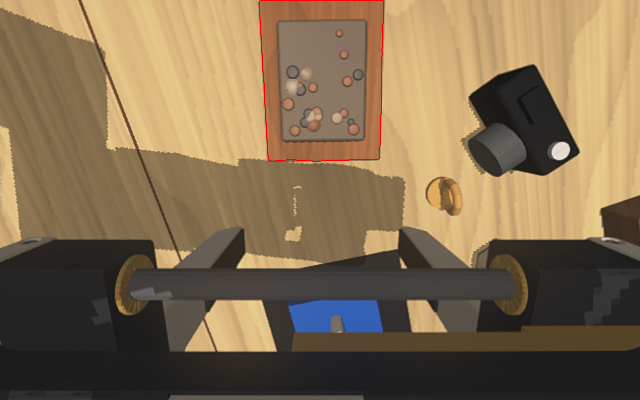

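The cradle shows at (321,81), fully outlined, with yaw about −14°. The fingers line up with its right face. I'll descend beside it.

Emit:
jog_arm(rows=[0, 0, 0.07, 0, 0, 0, 1, 0, 0, 0.14, 0, 0, 0, 1, 0, 0, 0.19, 0, 0, 0, 1, 0, 0, 0.22, 0, 0, 0, 1, 0, 0, 0.235, 0, 0, 0, 1, 0, 0, 0.239, 0, 0, 0, 1, 0, 0, 0.239, 0, 0, 0, 1])

```text
time: 9.93
ee_pos: [0.5136, -0.1575, 0.0113]
tcp_rot: [179.9, 0.0, 76.0]
contact_force: [0.4, 0.9, -0.1]
grip_width: 1.002
grasp_force: 0.0
```

Emit:
jog_arm(rows=[0.01, 0, 0, 0, 0, 0, 1, 0.02, 0, 0, 0, 0, 0, 1, 0.03, 0, 0, 0, 0, 0, 1, 0.04, 0, 0, 0, 0, 0, 1, 0.05, 0, 0, 0, 0, 0, 1, 0.065, -0.001, 0, 0, 0, -0.01, 1, 0.08, -0.002, 0, 0, 0, -0.02, 1, 0.093, -0.003, 0, 0, 0, -0.03, 1, 0.106, -0.004, 0, 0, 0, -0.042, 1, 0.119, -0.005, 0, 0, 0, -0.054, 1, 0.131, -0.006, 0, 0, 0, -0.065, 1, 0.143, -0.006, 0, 0, 0, -0.072, 1])

```text
time: 11.42
ee_pos: [0.5364, -0.0444, 0.0108]
tcp_rot: [180.0, 0.0, 89.1]
contact_force: [-0.0, -6.7, 4.5]
grip_width: 0.998
grasp_force: 2.9
```

```bash
cat > look.py <<'E'
from h import *
import sys
s=ctrl.sense(); p=ctrl.camera_params("top"); im=ctrl.get_image("top")[:,:,::-1].copy()
r=ctrl.regions_of("top","cradle")
for d in r[:3]:
    if d["p"]>.2: print(round(d["p"],2),np.round(d["extent"]),shape(p,d["region"],.03))
p=ctrl.camera_params("wrist");s=ctrl.sense(); w=ctrl.get_image("wrist")[:,:,::-1].copy()
for d in ctrl.regions_of("wrist","cradle")[:2]: print("w",round(d["p"],2),np.round(d["extent"]),shape(p,d["region"],.03))
print(s["time"],s["ee_pos"].round(4),s["tcp_rot"].round(2),s["contact_force"].round(1))
cv2.imwrite(f"pics/{sys.argv[1]}.png",np.vstack([w[:390],cv2.resize(im[60:220,220:460],(0,0),fx=640/480,fy=640/480)[:,:640] if 0 else np.pad(cv2.resize(im[70:205,230:460],(0,0),fx=1.5,fy=1.5),((0,0),(0,295),(0,0)))]))
E
python3 look.py p1
```

```text
0.95 [300. 180.  47.  53.] (array([539.2,  72.4]), array([112.7, 136.4]), 87.75)
0.69 [172. 299.  43.  79.] (array([207.1, 359.6]), array([166.2, 135.6]), 42.2)
w 0.57 [327. 119. 289. 238.] (array([536.7,  22.3]), array([111.2, 128.1]), 89.06)
11.525 [ 0.5361 -0.0437  0.0105] [-1.7997e+02 -3.0000e-02  8.9100e+01] [-0.1 -0.7 -0.5]
```

View pics/p1.png

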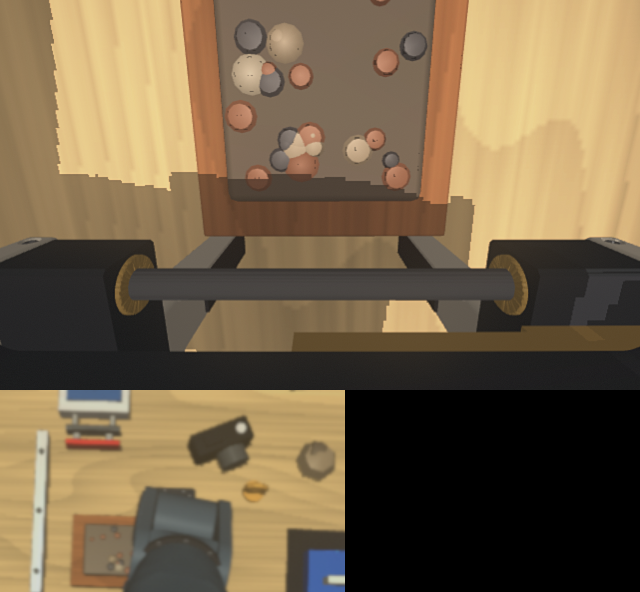

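The cradle is square to the fingers in the wrist view, with its near edge at row 235, and about 50 mm short of the rail. Next push ends gently at the rail.

Emit:
jog_arm(rows=[0.01, 0, 0, 0, 0, 0, 1, 0.02, 0, 0, 0, 0, 0, 1, 0.03, 0, 0, 0, 0, 0, 1, 0.04, 0, 0, 0, 0, 0, 1, 0.047, 0, 0, 0, 0, 0, 1, 0.051, 0, 0, 0, 0, 0, 1, 0.054, 0, 0, 0, 0, 0, 1, 0.056, 0, 0, 0, 0, 0, 1, 0.058, 0, 0, 0, 0, 0, 1])

```text
time: 12.75
ee_pos: [0.537, 0.0015, 0.0106]
tcp_rot: [180.0, 0.0, 89.0]
contact_force: [-0.8, -1.6, -2.5]
grip_width: 0.998
grasp_force: 1.0
```

Emit:
jog_arm(rows=[0.002, 0, 0, 0, 0, 0, 1, 0.004, 0, 0, 0, 0, 0, 1, 0.006, 0, 0, 0, 0, 0, 1])

```text
time: 13.12
ee_pos: [0.5372, 0.0062, 0.0106]
tcp_rot: [180.0, 0.0, 89.0]
contact_force: [2.1, -11.4, -1.7]
grip_width: 1.005
grasp_force: 5.9
```

```bash
python3 look.py p2
```

```text
0.8 [276. 179.  44.  51.] (array([539.9, 131.1]), array([ 99.7, 134. ]), 86.72)
0.56 [157. 293.  18.  29.] (array([220.7, 440.1]), array([39.2, 73.5]), 89.57)
0.48 [204. 222.  21.  32.] (array([413.7, 318.9]), array([81.1, 58.8]), 6.53)
w 0.67 [323. 120. 286. 239.] (array([538.4,  72.4]), array([110.8, 127.6]), 88.99)
13.225 [0.5373 0.0062 0.0107] [1.7997e+02 2.0000e-02 8.9020e+01] [ 1.  -4.4 -1.7]
```

Emit:
jog_arm(rows=[0.0015, 0, 0, 0, 0, 0, 1, 0.003, 0, 0, 0, 0, 0, 1, 0.0045, 0, 0, 0, 0, 0, 1])

```text
time: 13.7
ee_pos: [0.5378, 0.0066, 0.0109]
tcp_rot: [179.9, 0.3, 89.1]
contact_force: [0.9, -37.3, -2.1]
grip_width: 1.003
grasp_force: 19.1
```

The cradle is flush on the rail: blocked, with 37 N. I'll back off, rise, turn and go behind it.

Emit:
jog_arm(rows=[-0.015, 0, 0, 0, 0, 0, 1, -0.04, 0, -0.02, 0, 0, 0, 1, -0.04, 0, -0.09, 0, 0, 0, 1, -0.02, -0.03, -0.16, 0, 0, 0.06, 1, 0.03, -0.08, -0.18, 0, 0, 0.12, 1, 0.08, -0.114, -0.18, 0, 0, 0.18, 1, 0.111, -0.114, -0.18, 0, 0, 0.24, 1, 0.111, -0.114, -0.18, 0, 0, 0.3, 1, 0.111, -0.114, -0.18, 0, 0, 0.36, 1, 0.111, -0.114, -0.18, 0, 0, 0.42, 1, 0.111, -0.114, -0.18, 0, 0, 0.48, 1, 0.111, -0.114, -0.18, 0, 0, 0.5, 1])

```text
time: 15.2
ee_pos: [0.4476, 0.0999, 0.1557]
tcp_rot: [-180.0, -0.0, -1.3]
contact_force: [0.3, 0.1, 1.1]
grip_width: 1.0
grasp_force: 0.0
```

```bash
python3 look.py p3
python3 - <<'E'
from h import *
s=ctrl.sense(); print(s["q"].round(0))
p=ctrl.camera_params("top"); im=ctrl.get_image("top")[:,:,::-1]
hsv=cv2.cvtColor(im,cv2.COLOR_BGR2HSV); H,S,V=[hsv[:,:,i].astype(int) for i in range(3)]
E
```

```text
0.94 [290. 177.  64.  52.] (array([563.2,  97.2]), array([167.5,  89.8]), 87.5)
0.71 [188. 301.  75.  77.] (array([207. , 357.6]), array([169.1, 139.2]), 41.06)
w 0.75 [322.  95. 182. 150.] (array([539.1,  98.4]), array([165. , 130.6]), 89.31)
15.3 [0.4477 0.1    0.1556] [-1.7997e+02 -5.0000e-02 -1.0800e+00] [0.2 0.1 0.1]
[  7.  16. 111.   0.  53.  98.]
```

View pics/p3.png

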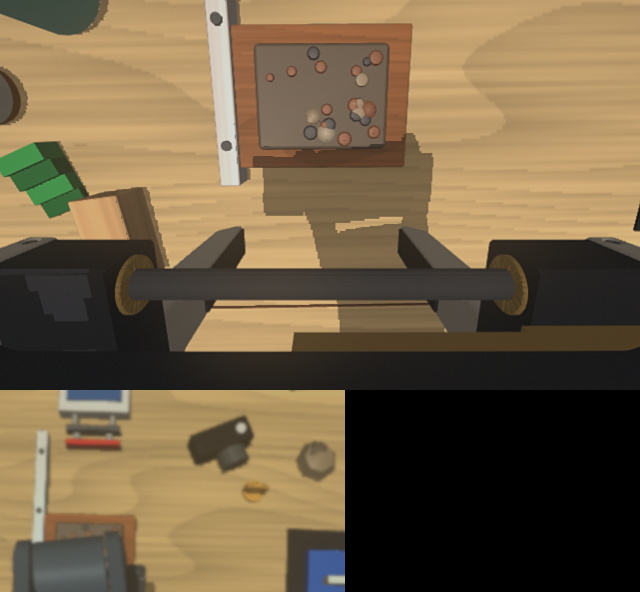

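The cradle lies flush along the rail in the wrist view (rail at columns 205–240, cradle left edge at about 235), and the fingers are behind it. I'll descend.

Emit:
jog_arm(rows=[0, 0, 0.06, 0, 0, 0, 1, 0, 0, 0.12, 0, 0, 0, 1, 0, 0, 0.155, 0, 0, 0, 1, 0, 0, 0.172, 0, 0, 0, 1, 0, 0, 0.1795, 0, 0, 0, 1, 0, 0, 0.1795, 0, 0, 0, 1])

```text
time: 16.2
ee_pos: [0.4479, 0.1003, 0.0115]
tcp_rot: [-180.0, -0.0, -1.0]
contact_force: [0.0, -0.2, 0.0]
grip_width: 1.006
grasp_force: 0.0
```

Emit:
jog_arm(rows=[0.01, 0, 0, 0, 0, 0, 1, 0.02, 0, 0, 0, 0, 0, 1, 0.03, 0, 0, 0, 0, 0, 1, 0.042, 0, 0, 0, 0, 0, 1, 0.054, -0.0005, 0, 0, 0, 0, 1, 0.066, -0.001, 0, 0, 0, 0, 1, 0.078, -0.0015, 0, 0, 0, 0, 1, 0.09, -0.002, 0, 0, 0, 0, 1, 0.102, -0.0025, 0, 0, 0, 0, 1, 0.114, -0.0025, 0, 0, 0, 0, 1, 0.126, -0.0025, 0, 0, 0, 0, 1, 0.134, -0.0025, 0, 0, 0, 0, 1])

```text
time: 17.7
ee_pos: [0.5543, 0.1, 0.0107]
tcp_rot: [180.0, 0.1, -1.0]
contact_force: [-5.9, -2.9, 2.2]
grip_width: 1.004
grasp_force: 3.1
```

```bash
python3 look.py p4
python3 - <<'E'
from h import *
im=ctrl.get_image("top")[:,:,::-1]; cv2.imwrite("pics/c4.png",cv2.resize(im[70:220,230:350],None,fx=4,fy=4,interpolation=cv2.INTER_CUBIC))
E
```

```text
0.67 [291. 137.  63.  33.] (array([657.1,  94.2]), array([166.8,  78.3]), 86.43)
w 0.93 [326. 120. 364. 240.] (array([619. ,  97.1]), array([162.6, 111.6]), 89.08)
17.8 [0.5552 0.1002 0.0109] [ 1.80e+02  1.00e-02 -1.03e+00] [-0.7 -0.1  0.7]
```

View pics/p4.png

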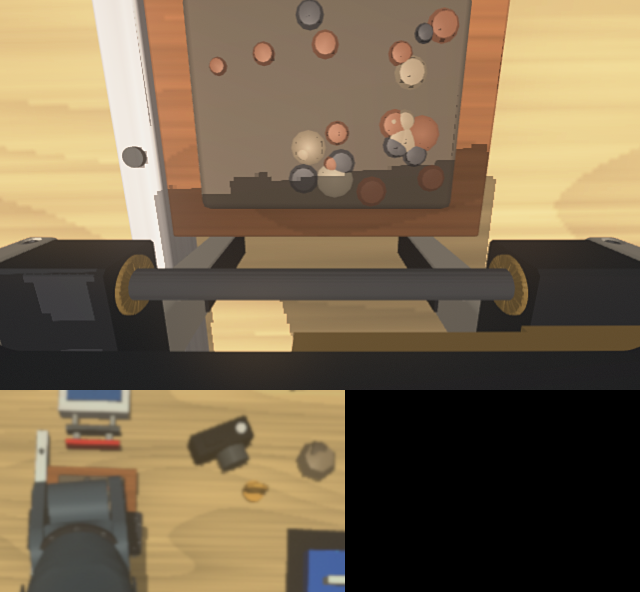

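The wrist view shows the cradle's rear edge at row 235 and its left edge at about column 178, with the rail at about columns 100–150. There may be a small gap, so I'll check it by numbers.

Run:
```python
from h import *
im=cv2.imread("pics/p4.png"); p=ctrl.camera_params("wrist"); hsv=cv2.cvtColor(im,cv2.COLOR_BGR2HSV)
for r in (40,120,160):
    print(r,[tuple(map(int,hsv[r,c])) for c in range(96,204,4)])
# expected pixels: rail face top (z.034) & bottom, cradle left top edge if flush, for world x
D=np.array([.7476,.0936]); a=np.deg2rad(-1.07); X=np.array([np.cos(a),np.sin(a)]);Y=np.array([-X[1],X[0]])
for x in (-.12,-.09,-.06,-.03):
    q=D+x*X+.0825*Y
    print(x,w2px(p,[[*q,.034],[*q,0],[*q,.03],[*(q+.02*Y),.034]]).round(0).tolist())
```

```text
40 [(20, 102, 230), (15, 15, 241), (16, 16, 241), (16, 16, 240), (17, 17, 240), (18, 18, 238), (14, 18, 238), (16, 16, 240), (16, 14, 242), (16, 16, 241), (15, 17, 241), (13, 34, 213), (12, 40, 115), (12, 95, 142), (12, 142, 198), (12, 142, 197), (12, 142, 197), (12, 142, 197), (11, 142, 197), (12, 143, 196), (12, 143, 196), (12, 144, 196), (12, 147, 198), (15, 76, 121), (16, 78, 138), (15, 76, 138), (15, 76, 137)]
120 [(20, 100, 230), (20, 101, 230), (20, 100, 230), (20, 100, 231), (14, 21, 234), (17, 15, 242), (16, 16, 241), (16, 16, 241), (17, 17, 241), (17, 17, 240), (17, 15, 242), (19, 12, 243), (17, 15, 243), (13, 19, 241), (13, 35, 181), (13, 41, 119), (12, 139, 187), (12, 139, 191), (11, 141, 193), (12, 141, 192), (12, 141, 193), (12, 142, 192), (12, 143, 191), (12, 144, 193), (12, 145, 194), (15, 73, 125), (15, 76, 141)]
160 [(21, 98, 234), (22, 92, 241), (22, 92, 242), (22, 92, 242), (22, 91, 242), (22, 92, 242), (16, 14, 243), (15, 39, 119), (14, 38, 128), (16, 38, 128), (15, 36, 126), (16, 34, 129), (12, 67, 84), (18, 12, 251), (16, 14, 243), (16, 30, 224), (13, 41, 117), (12, 130, 161), (12, 136, 174), (12, 136, 171), (12, 137, 170), (12, 139, 172), (12, 140, 173), (12, 139, 173), (12, 141, 174), (12, 143, 176), (15, 75, 126)]
-0.12 [[153.0, 110.0], [186.0, 114.0], [158.0, 111.0], [111.0, 110.0]]
-0.09 [[144.0, 40.0], [180.0, 58.0], [149.0, 42.0], [100.0, 40.0]]
-0.06 [[134.0, -39.0], [174.0, -3.0], [140.0, -33.0], [87.0, -38.0]]
-0.03 [[123.0, -126.0], [167.0, -70.0], [130.0, -118.0], [73.0, -125.0]]
```

Cradle wood directly meets the rail's dark face at columns 156–160, as calculated for a flush fit. I'll creep towards the plate.

Emit:
jog_arm(rows=[0.004, -0.0003, 0, 0, 0, 0, 1, 0.008, -0.0006, 0, 0, 0, 0, 1, 0.012, -0.0009, 0, 0, 0, 0, 1, 0.016, -0.0012, 0, 0, 0, 0, 1, 0.02, -0.0015, 0, 0, 0, 0, 1, 0.024, -0.0015, 0, 0, 0, 0, 1, 0.0265, -0.0015, 0, 0, 0, 0, 1, 0.029, -0.0015, 0, 0, 0, 0, 1])

```text
time: 18.95
ee_pos: [0.5763, 0.1007, 0.0108]
tcp_rot: [179.9, 0.2, -1.0]
contact_force: [-9.5, -4.1, 4.6]
grip_width: 1.003
grasp_force: 4.3
```

Emit:
jog_arm(rows=[0.00125, 0, 0, 0, 0, 0, 1, 0.0025, 0, 0, 0, 0, 0, 1])

```text
time: 19.2
ee_pos: [0.5783, 0.1007, 0.0108]
tcp_rot: [179.9, 0.2, -1.0]
contact_force: [-8.4, -4.6, 4.3]
grip_width: 0.999
grasp_force: 4.3
```

Emit:
jog_arm(rows=[0.00125, 0, 0, 0, 0, 0, 1, 0.0025, 0, 0, 0, 0, 0, 1])

```text
time: 19.45
ee_pos: [0.5803, 0.1007, 0.0108]
tcp_rot: [179.9, 0.2, -1.0]
contact_force: [-9.0, -4.6, 4.7]
grip_width: 1.0
grasp_force: 4.2
```

Emit:
jog_arm(rows=[0.00125, 0, 0, 0, 0, 0, 1, 0.0025, 0, 0, 0, 0, 0, 1])

```text
time: 19.7
ee_pos: [0.5824, 0.1006, 0.0108]
tcp_rot: [179.9, 0.2, -1.0]
contact_force: [-8.4, -3.7, 4.9]
grip_width: 1.0
grasp_force: 4.2
```

Emit:
jog_arm(rows=[0.00125, 0, 0, 0, 0, 0, 1, 0.0025, 0, 0, 0, 0, 0, 1])

```text
time: 19.95
ee_pos: [0.5844, 0.1006, 0.0108]
tcp_rot: [179.9, 0.2, -1.0]
contact_force: [-8.3, -2.8, 4.4]
grip_width: 0.999
grasp_force: 4.1
```

Emit:
jog_arm(rows=[0.00125, 0, 0, 0, 0, 0, 1, 0.0025, 0, 0, 0, 0, 0, 1])

```text
time: 20.2
ee_pos: [0.5864, 0.1006, 0.0108]
tcp_rot: [179.9, 0.2, -1.0]
contact_force: [-8.8, -3.4, 4.3]
grip_width: 1.0
grasp_force: 4.1
```

Emit:
jog_arm(rows=[0.00125, 0, 0, 0, 0, 0, 1, 0.0025, 0, 0, 0, 0, 0, 1])

```text
time: 20.45
ee_pos: [0.5884, 0.1006, 0.0108]
tcp_rot: [179.9, 0.2, -1.0]
contact_force: [-8.9, -4.6, 4.3]
grip_width: 1.0
grasp_force: 4.1
```

Emit:
jog_arm(rows=[0.00125, 0, 0, 0, 0, 0, 1, 0.0025, 0, 0, 0, 0, 0, 1])

```text
time: 20.7
ee_pos: [0.5904, 0.1005, 0.0108]
tcp_rot: [180.0, 0.2, -1.0]
contact_force: [-8.8, -3.8, 4.4]
grip_width: 1.001
grasp_force: 4.0
```

Emit:
jog_arm(rows=[0.00125, 0, 0, 0, 0, 0, 1, 0.0025, 0, 0, 0, 0, 0, 1])

```text
time: 20.95
ee_pos: [0.5924, 0.1005, 0.0108]
tcp_rot: [180.0, 0.2, -1.0]
contact_force: [-7.5, -4.2, 3.0]
grip_width: 1.004
grasp_force: 4.0
```

Emit:
jog_arm(rows=[0.00125, 0, 0, 0, 0, 0, 1, 0.0025, 0, 0, 0, 0, 0, 1])

```text
time: 21.2
ee_pos: [0.5942, 0.1005, 0.0108]
tcp_rot: [179.9, 0.2, -1.0]
contact_force: [-10.9, -4.5, 5.8]
grip_width: 0.999
grasp_force: 5.3
```

Emit:
jog_arm(rows=[0.00125, 0, 0, 0, 0, 0, 1, 0.0025, 0, 0, 0, 0, 0, 1])

```text
time: 21.45
ee_pos: [0.5956, 0.1005, 0.0108]
tcp_rot: [179.9, 0.3, -1.0]
contact_force: [-13.5, -4.8, 9.4]
grip_width: 1.0
grasp_force: 6.7
```

Emit:
jog_arm(rows=[0.00125, 0, 0, 0, 0, 0, 1, 0.0025, 0, 0, 0, 0, 0, 1])

```text
time: 21.7
ee_pos: [0.5971, 0.1005, 0.0108]
tcp_rot: [179.9, 0.4, -1.0]
contact_force: [-16.7, -3.5, 11.7]
grip_width: 0.999
grasp_force: 8.1
```

Emit:
jog_arm(rows=[0.00125, 0, 0, 0, 0, 0, 1, 0.00125, 0, 0, 0, 0, 0, 1])

```text
time: 21.95
ee_pos: [0.598, 0.1004, 0.0108]
tcp_rot: [179.9, 0.4, -1.0]
contact_force: [-15.9, -3.7, 11.6]
grip_width: 0.998
grasp_force: 8.0
```

The plate is about 5.5 mm in. I'll back off slowly, straight along the rail.

Emit:
jog_arm(rows=[-0.001, 0, 0, 0, 0, 0, 1, -0.002, 0, 0, 0, 0, 0, 1, -0.003, 0, 0, 0, 0, 0, 1, -0.004, 0, 0, 0, 0, 0, 1, -0.005, 0, 0, 0, 0, 0, 1, -0.006, 0, 0, 0, 0, 0, 1, -0.008, 0, 0, 0, 0, 0, 1, -0.01, 0, 0, 0, 0, 0, 1, -0.014, 0, 0, 0, 0, 0, 1, -0.024, 0, 0, 0, 0, 0, 1, -0.04, 0, 0, 0, 0, 0, 1, -0.05, 0, 0, 0, 0, 0, 1])

```text
time: 23.45
ee_pos: [0.5598, 0.1015, 0.011]
tcp_rot: [180.0, 0.0, -1.0]
contact_force: [0.6, 0.7, 0.5]
grip_width: 1.001
grasp_force: 0.0
```

Emit:
jog_arm(rows=[0, 0, -0.03, 0, 0, 0, 1, 0, 0, -0.09, 0, 0, 0, 1, -0.02, 0, -0.16, 0, 0, 0, 1, -0.05, 0, -0.22, 0, 0, 0, 1, -0.06, 0, -0.25, 0, 0, 0, 1, -0.06, 0, -0.25, 0, 0, 0, 1])

```text
time: 24.2
ee_pos: [0.5132, 0.1025, 0.2126]
tcp_rot: [-180.0, -0.2, -1.0]
contact_force: [-0.2, -0.8, -0.0]
grip_width: 1.004
grasp_force: 0.0
```

Run:
```python
from h import *
s=ctrl.sense(); print(s["time"],s["ee_pos"].round(4),s["tcp_rot"].round(1))
D=np.array([.7476,.0936]); a=np.deg2rad(-1.07); X=np.array([np.cos(a),np.sin(a)]);Y=np.array([-X[1],X[0]])
for cam in ("wrist","scene"):
    p=ctrl.camera_params(cam); im=ctrl.get_image(cam)[:,:,::-1].copy(); cv2.imwrite(f"pics/f_{cam}.png",im)
    hsv=cv2.cvtColor(im,cv2.COLOR_BGR2HSV); H,S,V=[hsv[:,:,i].astype(int) for i in range(3)]
    red=((H<6)|(H>174))&(S>160)
    try: print(cam,"red",shape(p,red,.038))
    except Exception as e: print(e)
    for d in ctrl.regions_of(cam,"cradle")[:2]:
        if d["p"]>.3: c,sz,an=shape(p,d["region"],.03); print(d["p"],np.round(d["extent"]),c,sz,an,"dock",((c/1000-D)@X).round(4),((c/1000-D)@Y).round(4))
p0=ctrl.camera_params("top"); t0=cv2.imread("pics/top0.png"); im=ctrl.get_image("top")[:,:,::-1]
df=cv2.absdiff(t0,im).max(2)
for n,(u,v) in dict(mug=(193,134),jar=(161,168),green=(179,203),timber=(206,226),camera=(377,104),eyebolt=(400,138),lump=(441,116),red=(292,104)).items(): print(n,df[v-14:v+15,u-16:u+17].mean().round(1))
```

```text
24.2 [0.5132 0.1025 0.2126] [-180.    -0.2   -1. ]
max() iterable argument is empty
0.98 [324.  54. 155. 107.] [656.2  96.8] [163.  106.9] 88.93 dock -0.0914 0.0015
scene red (array([750.4,  83.6]), array([ 24.6, 117. ]), 2.5)
0.81 [368. 242.  70.  54.] [681.7  86. ] [178.2 145.1] 89.38 dock -0.0657 -0.0088
0.5 [340. 136.  34.  31.] [155.1 333.5] [45.7 92.8] 43.55 dock -0.5969 0.2288
mug 2.8
jar 2.6
green 3.0
timber 2.9
camera 2.2
eyebolt 4.4
lump 3.5
red 30.4
```

Bystanders are unmoved. One look from above the plate to check the contact.

Emit:
jog_arm(rows=[0.175, 0, 0, 0, 0, 0, 1, 0.175, 0, 0, 0, 0, 0, 1, 0.175, 0, 0, 0, 0, 0, 1, 0.175, 0, 0, 0, 0, 0, 1])

```text
time: 24.95
ee_pos: [0.6532, 0.0996, 0.2091]
tcp_rot: [180.0, 0.1, -1.0]
contact_force: [0.3, 0.4, -0.5]
grip_width: 1.0
grasp_force: 0.0
```

Run:
```python
from h import *
D=np.array([.7476,.0936]); a=np.deg2rad(-1.07); X=np.array([np.cos(a),np.sin(a)]);Y=np.array([-X[1],X[0]])
p=ctrl.camera_params("wrist"); im=ctrl.get_image("wrist")[:,:,::-1].copy(); cv2.imwrite("pics/f2.png",im)
hsv=cv2.cvtColor(im,cv2.COLOR_BGR2HSV)
c,sz,an=shape(p,ctrl.regions_of("wrist","cradle")[0]["region"],.03); print(c,sz,an,((c/1000-D)@X).round(4),((c/1000-D)@Y).round(4))
for y in (-.035,.0,.035):
    # sample along dock x at z=.038 around the front edge
    xs=np.arange(-.05,.02,.002); q=[[*(D+x*X+y*Y),.034] for x in xs]
    u=w2px(p,q).round().astype(int)
    print(y,u[0],[(round(x*1000),*map(int,hsv[v[1],v[0]])) for x,v in zip(xs,u) if 0<=v[1]<400 and 0<=v[0]<640])
```

```text
[650.4 186.9] [ 27.6 213.5] 89.27 -0.0989 0.0915
-0.035 [356 146] [(-50, 13, 76, 70), (-48, 14, 72, 67), (-46, 15, 81, 76), (-44, 15, 70, 128), (-42, 16, 72, 127), (-40, 15, 70, 128), (-38, 15, 70, 128), (-36, 15, 70, 120), (-34, 14, 78, 88), (-32, 13, 131, 115), (-30, 12, 148, 171), (-28, 12, 148, 159), (-26, 12, 144, 152), (-24, 12, 147, 166), (-22, 12, 147, 173), (-20, 12, 147, 173), (-18, 12, 148, 169), (-16, 12, 148, 171), (-14, 11, 145, 104), (-12, 2, 189, 201), (-10, 2, 183, 221), (-8, 2, 185, 218), (-6, 2, 187, 219), (-4, 2, 192, 199), (-2, 19, 107, 191), (0, 18, 110, 193), (2, 18, 110, 195), (4, 17, 111, 209), (6, 17, 110, 216), (8, 14, 60, 55), (10, 14, 52, 54), (12, 17, 22, 105), (14, 18, 24, 105), (16, 17, 22, 104), (18, 20, 23, 101)]
0.0 [325 146] [(-50, 10, 116, 92), (-48, 12, 94, 119), (-46, 15, 68, 131), (-44, 14, 70, 132), (-42, 15, 70, 134), (-40, 15, 71, 133), (-38, 15, 70, 134), (-36, 15, 70, 124), (-34, 14, 75, 85), (-32, 12, 127, 104), (-30, 12, 149, 171), (-28, 12, 147, 163), (-26, 12, 145, 156), (-24, 12, 146, 159), (-22, 11, 147, 174), (-20, 12, 147, 179), (-
[... 367 characters left out ...]
35 [295 146] [(-50, 14, 68, 136), (-48, 16, 68, 135), (-46, 14, 69, 137), (-44, 15, 69, 137), (-42, 16, 68, 136), (-40, 15, 69, 137), (-38, 15, 68, 138), (-36, 15, 71, 125), (-34, 15, 77, 86), (-32, 12, 136, 118), (-30, 12, 144, 156), (-28, 12, 147, 168), (-26, 11, 146, 161), (-24, 12, 145, 164), (-22, 12, 147, 167), (-20, 12, 145, 169), (-18, 12, 145, 165), (-16, 12, 146, 177), (-14, 9, 132, 85), (-12, 2, 180, 220), (-10, 2, 175, 221), (-8, 2, 175, 221), (-6, 2, 175, 221), (-4, 2, 180, 194), (-2, 24, 25, 161), (0, 17, 31, 164), (2, 17, 33, 164), (4, 17, 32, 166), (6, 19, 32, 166), (8, 18, 33, 170), (10, 14, 49, 67), (12, 19, 25, 112), (14, 18, 28, 111), (16, 18, 23, 111), (18, 14, 25, 111)]
```

The wood meets the red plate evenly across its width, with only the plate's shaded edge between them, so the cradle is square and in contact. Handing in.

```bash
python3 -c "
from cell import ctrl
print(ctrl.job_done())"
```

```text
the job is handed in; nothing more can be done
None
```

I handed the job in at about 25 s: the cover is upright in the middle of the mat, the cradle is flush on the rail and resting against the red plate after pressing it about 5.5 mm in, and the bystanders checked show no movement.

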